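Check the grinder's gear oil with the dipstick

TASK

Check the oil in the red grinder's gear case: take the yellow-handled dipstick that lies across the drip tray, slide it into the sloping dipstick tube until its collar stops against the mouth, keep it there for a moment without forcing it, then draw it right out again. Finish with it held level and still in the gripper for reading, its tip above the inside of the drip tray by about a hand's breadth (100 mm) and touching nothing else; do not put it down, the program ends while holding it. Leave the tray and everything else on the bench where they are.

Things in the scene. Friction and masses are not known exactly. Their poses are not given: they have to be found in the camera images.
- dipstick: oil dipstick, 60 g: flat steel rod 8 mm wide, 5 thick, 118 long; black stop collar 26 across (x -8 to 0 mm); neck; yellow handle 14 wide, 20 high (x -85 to -25 mm). Origin: centre of the collar's stop face; x to the tip, z up as it lies. At the start it lies level across the tray's long rims, axis 34.5 mm above the bench, the handle overhanging outside (towards the tray's -x)
- dipstick_tip (a point): the dipstick's free tip, 118 mm from the collar's stop face; last 8 mm narrower, two black reading marks just behind
- dipstick_grip (a point): middle of the dipstick's yellow handle, 55 mm behind the collar's stop face (173 mm from the tip)
- dip_tube: dipstick tube of the grinder: steel, flared brass mouth 200 mm above the bench, rising out of the case at 45 degrees. Origin: centre of the mouth; z points out of the tube along its axis (45 degrees above level): the rod goes in along -z. Bore 14 mm, 135 mm deep, flaring to 23 mm over the last 10 mm; the lip is 28 mm across and the collar stops flat on it
- grinder: red geared bench grinder, fixed: base 240 x 230 mm, gear case 200 x 190 and 210 mm high, switch box on top up to 266 mm; 200 mm stone wheel at its -y end, screw spindle at its +y end. Origin at the centre of its underside; its front (-x) face, 100 mm out, carries the dipstick tube, whose mouth stands 150 mm out
- drip_tray: shallow open dark steel tray, 104 mm (its x) by 210 mm (its y), rim 32 mm high, walls 3 mm; loose, 0.6 kg. Origin at the centre of its underside
- oil_can: bystander: green oil can, upright cylinder 64 mm across, 150 mm tall; origin at the centre of its underside
- rivet_jar: bystander: glass jar with white lid, 60 mm across, 75 mm tall; origin at the centre of its underside
- whetstone: bystander: brown sharpening stone on a wooden holder, 210 x 75 x 43 mm, lying flat; origin at the centre of its underside, x along it
- kitchen_knife: bystander: kitchen knife with green handle lying flat, 275 mm long, 18 mm high; origin under the front end of the handle, x towards the blade's point
- honing_steel: bystander: honing steel with a red handle lying down (a round steel rod 12 mm thick, NOT the dipstick), 335 mm long, 32 mm high; origin under its guard, x towards its rod end
- hammer: bystander: hammer with a wooden handle lying down, 260 mm long; origin on the bench, x from the handle to the head
- handle_blank: bystander: loose wooden knife-handle blank with brass ferrule, 120 x 30 x 24 mm; origin at the centre of its underside, x along it

How it is judged (in metres and radians):
On the way, in this order (a step that is already met when the one before it is completed fails the run):
1. the dipstick is fully home in the tube: collar stopped on the mouth (z of dipstick in the frame of dip_tube below 0.0035 m and distance between dipstick and dip_tube below 0.007 m and angle between the x axis of dipstick and the z axis of dip_tube, either way round below 0.15 rad and z of dipstick_tip in the frame of dip_tube below -0.1 m), for 0.3 s.
2. the dipstick is drawn right out of the tube (z of dipstick_tip in the frame of dip_tube above 0.008 m), for 0.1 s.
At the end, for the whole second after the job is handed in: The dipstick is held in the fingers alone (no contact with tray, grinder, can, jar or stone), level within 8.5 degrees, at rest, its tip above the inside of the drip tray (within the 104 x 210 mm outline) and 40 to 190 mm above the tray's rim (contact force between the fingers and dipstick above 1 N and contact force between dipstick and drip_tray below 0.1 N and contact force between dipstick and grinder below 0.1 N and contact force between dipstick and oil_can below 0.1 N and contact force between dipstick and rivet_jar below 0.1 N and contact force between dipstick and whetstone below 0.1 N and angle between dipstick's own x axis and vertical between 1.42 and 1.72 rad and height (world z) of dipstick_tip between 0.072 and 0.222 m and height (world z) of dipstick_grip above 0.06 m and x of dipstick_tip in the frame of drip_tray between -0.052 and 0.052 m and y of dipstick_tip in the frame of drip_tray between -0.105 and 0.105 m and linear speed of dipstick below 0.03 m/s and angular speed of dipstick below 0.2 rad/s); the arm keeps its last pose, push and grip.
It fails at once if a bystander (can, jar, stone, knife, honing steel, hammer or handle blank) is moved over 30 mm (distance of any of oil_can, rivet_jar, whetstone, kitchen_knife, honing_steel, hammer, handle_blank from where it was at the start of the episode above 0.03 m).
It fails at once if the drip tray is moved over 30 mm (distance of drip_tray from where it was at the start of the episode above 0.03 m).
It fails at once if the dipstick is forced: over 50 N between it and the tube (contact force between dipstick and dip_tube above 50 N).
It also fails if it takes over 51 s, if anything falls off the work surface, if the arm or the gripper's body presses on something with over 40 N, if the wrist force passes 120 N, or if a joint passes its speed limit or range.

ROBOT

A 6-joint arm with a two-finger parallel gripper is mounted at the origin on the work surface. World frame = base frame: x ahead of the robot, y to its left, z up, the work surface at z = 0. Lengths are in mm, angles in rad, forces in N, time in s.
With the tool pointing down it reaches from about 350 to 975 mm from the base axis. Payload 7.1 kg.
Tool frame: the origin (TCP) lies on the centre line of the jaws, within the pads' length; the fingertips stand 17 mm ahead of it and the grasp point (between the pads) lies 2 mm behind it (tip_extent is the distance from the TCP to the fingertips, in mm); z points along the fingers, y is the line along which they close (so a half turn about z gives the same grasp; the last joint's range is limited). The gripper opens to 88 mm and grips with 3 to 60 N. Pads are 20 mm wide; open, the fingers measure 115 mm over their backs; the gripper's body (75 mm by 178 mm) begins 61 mm behind the grasp point.
Start: joints at [1.192, 0.423, 1.63, -0, 1.089, -0.019], TCP at [220.022, 584.974, 239.675] pointing down, gripper open.
Joint ranges: [-3, 3], [-0.9, 2.11], [0.09, 2.58], [-1.31, 4.45], [0.11, 2.69], [-2.54, 2.54]. Speed limits (rad/s): [2.39, 2.39, 3.01, 3.14, 3.14, 3.14].

INTERFACE

Orientations are given as a rotation vector (axis times angle).
In Python, from workcell import get_obs, get_image, camera_model, close_job, look_for, outline_of, pinpoint, tip_extent gives the robot as it stands.
- The arm moves only by the shell command python3 -m jog 'ROWS'. ROWS is text: rows parted by semicolons, each of 7 numbers parted by spaces: the shift along the tool's x, y, z as a fraction of full scale, then the turn, a rotation vector about the tool's x, y, z as a fraction of full scale, then the closure, from -1 (fully open) to 1 (shut). A call has 1 to 8 rows; each row is the pose to reach, as a shift and turn from the pose commanded when the call began, along the tool's axes at that moment; what a row does not reach only later rows make up. Full scale, the value 1, is 0.2 m for a shift and 30 degrees for a turn. A row lasts 1/10 s, in which the tool goes at most 50 mm and 8.59 degrees, less where a joint would pass 70% of its speed; a pose out of reach is approached as far as the arm can. A call with a number of a shift or a turn outside -1 to 1 is refused whole. A call with a gripper value outside its range is refused whole. The fingers move at their own pace and stop on an object; the grip force is fixed at half the most. Time passes only in rows, so rows that repeat a pose let the fingers close. It gives the time, the measured TCP pose, the force, the opening and the grip force at its end, in the units of the state.
- get_obs(): the state, without advancing time (a new reading comes with each control period).
- get_image(name): name is "scene" or "top"; returns the picture (400x640x3 uint8, red, green, blue); there is no depth.
- camera_model(name): a dict with "fx", "fy", "cx", "cy" (pixels), "dist_coeffs" ([k1, k2, p1, p2, k3] as OpenCV has them; the pictures are not rectified), "origin" and "orientation" of the camera in the world. Camera axes: x right, y down, z forward; pixel columns grow to the right and rows downward; lengths in mm; the calibration is good to about 2 mm. A picture is of the moment at which its call begins. camera_model takes no time and is no camera call.
- close_job(): hands the job in; it is judged then, once.
Trained networks look in the newest picture that a camera, given by its name, has taken for a name from the list of things; names that differ only in an ending like _2 or _b are one class to them, and where a whole thing is asked for, a point or a joint stands for the part that bears it (a point fixed in the world has none). Each returns a list of dicts, best first, with "confidence" (0 to 1); they miss things now and then, are a little off and sometimes report something else, mostly with a low value. They report only what shows in the picture. A call takes as long as a camera call.
- look_for(target, camera): "xyz" ([x, y, z] in mm, in the coordinates of the camera as it stood for that picture, good to about 4 mm: the middle of the surface that is visible of it).
- outline_of(target, camera): "mask" (400x640 bool, what is visible of it).
- pinpoint(target, camera): "xyz" ([x, y, z] in mm, in the coordinates of the camera as it stood for that picture, good to about 4 mm: a listed point, or the origin of a listed thing).
The state is a dict: "t": time; "qpos": joint angles; "qvel": joint speeds; "joint_torque": joint torques, N m; "ee_pos": TCP position; "orientation": TCP orientation; "ft_force": force on the tool from outside, world axes, zero at the start; "moment": the same for the moment, N m; "width": finger opening in mm; "grasp_force": force on a finger pad.
Only numpy, scipy, OpenCV 4.12 (cv2) and the standard library are available. Lean on these libraries where they do the work, as an engineer would, in place of code of your own. Each camera call takes 0.05 s, during which the arm holds its last target. There are 200 camera calls.

## Working session

There is one attempt and no reset: what is moved stays moved. The work goes in short steps, Python scripts to look and compute and a shell command to move; the robot and the scene stay as the last step left them, time stands still between calls to the robot, and variables do not carry over. Pictures are saved under pics/ and viewed, at most 10 in all, crops included, and the job is handed in when it is done.

```bash
ls; mkdir -p pics
cat > h.py <<'E'
import numpy as np, cv2
from scipy.spatial.transform import Rotation as R
from workcell import *
def toW(cam,p):
    m=camera_model(cam); o=np.array(m["orientation"],float)
    return R.from_rotvec(o).apply(p)+np.array(m["origin"]) if o.size==3 else o.reshape(3,3)@np.array(p)+np.array(m["origin"])
def ray(cam,uv):
    m=camera_model(cam);K=np.array([[m["fx"],0,m["cx"]],[0,m["fy"],m["cy"]],[0,0,1]])
    n=cv2.undistortPoints(np.array([[uv]],float),K,np.array(m["dist_coeffs"]))[0,0]
    d=toW(cam,[n[0],n[1],1])-np.array(m["origin"]); return np.array(m["origin"]),d/np.linalg.norm(d)
def proj(cam,P):
    m=camera_model(cam);K=np.array([[m["fx"],0,m["cx"]],[0,m["fy"],m["cy"]],[0,0,1]])
    Rm=R.from_rotvec(m["orientation"]).as_matrix().T
    return cv2.projectPoints(np.array(P,float).reshape(-1,1,3),cv2.Rodrigues(Rm)[0],-Rm@np.array(m["origin"]),K,np.array(m["dist_coeffs"]))[0][:,0]
def tri(cs):
    A=0;b=0
    for c,uv in cs:
        o,d=ray(c,uv);M=np.eye(3)-np.outer(d,d);A=A+M;b=b+M@o
    p=np.linalg.solve(A,b); return p,[np.linalg.norm((np.eye(3)-np.outer(d,d))@(p-o)) for o,d in [ray(c,u) for c,u in cs]]
E
python3 - <<'E'
from h import *
np.set_printoptions(precision=1,suppress=True)
for c in("scene","top"):
    print(c,camera_model(c))
    cv2.imwrite(f"pics/{c}0.png",get_image(c)[:,:,::-1])
    for t in["dipstick","dipstick_tip","dipstick_grip","dip_tube","grinder","drip_tray","oil_can","rivet_jar","whetstone","kitchen_knife","honing_steel","hammer","handle_blank"]:
        print(t,[(toW(c,r["xyz"]),round(r["confidence"],2)) for r in pinpoint(t,c)[:2]])
print(get_obs())
E
```

```text
pics
scene {'fx': 504.3385438478617, 'fy': 504.3385438478617, 'cx': 324.29895503970016, 'cy': 199.03721781738787, 'dist_coeffs': array([-0.,  0.,  0.,  0.,  0.]), 'origin': array([1265.2, -817.5, 1053.5]), 'orientation': array([-2.1, -0.8,  0.4])}
dipstick [(array([ 449.4, -192.6,   31.8]), 0.66)]
dipstick_tip [(array([476.1, -75.8,  33.7]), 0.84)]
dipstick_grip [(array([ 437.7, -246.4,   37.2]), 0.52)]
dip_tube [(array([619.3, 164. , 202. ]), 0.57), (array([ 437.6, -249.1,   36. ]), 0.32)]
grinder [(array([574.5, 310.8,   0.3]), 0.74)]
drip_tray [(array([ 498.9, -141. ,    1.3]), 0.65)]
oil_can [(array([365.2, 120.6,   0.6]), 0.59), (array([ 438.4, -249.9,   37.1]), 0.16)]
rivet_jar [(array([ 705.2, -274. ,    2.7]), 0.74)]
whetstone [(array([706.8, -24.8,   1.6]), 0.8)]
kitchen_knife [(array([ 545.9, -452.8,    2.4]), 0.71), (array([473.8, -75.4,  34.9]), 0.67)]
honing_steel [(array([ 546.7, -454.4,    2.1]), 0.7)]
hammer [(array([ 324.9, -432.3,    2. ]), 0.83)]
handle_blank [(array([697.4, 152.5,   1.7]), 0.93)]
top {'fx': 362.65848607019376, 'fy': 362.65848607019376, 'cx': 313.4
[... 563 characters left out ...]
.9]), 0.63)]
rivet_jar [(array([ 705.1, -272.8,   -2.8]), 0.86)]
whetstone [(array([706.6, -21. ,  -3.2]), 0.94)]
kitchen_knife [(array([777.6,  14.8,  -2.9]), 0.65)]
honing_steel [(array([ 549.8, -456.1,    1.1]), 0.79)]
hammer [(array([ 325.5, -430.9,   -2.1]), 0.66)]
handle_blank [(array([478.5, -75.8,  37.8]), 0.57)]
{'t': 1.4, 'qpos': array([ 1.2,  0.4,  1.6, -0. ,  1.1, -0. ]), 'qvel': array([-0.,  0.,  0., -0.,  0., -0.]), 'joint_torque': array([ -0. , -54.5, -27.4,   0.1,   0. ,  -0. ]), 'ee_pos': array([220. , 585. , 239.7]), 'orientation': array([ 0.6,  3.1, -0. ]), 'ft_force': array([0.4, 0.5, 0.5]), 'moment': array([ 0.,  0., -0.]), 'grasp_force': 0.0, 'width': 87.84933397190058}
```

View images.

View pics/scene0.png

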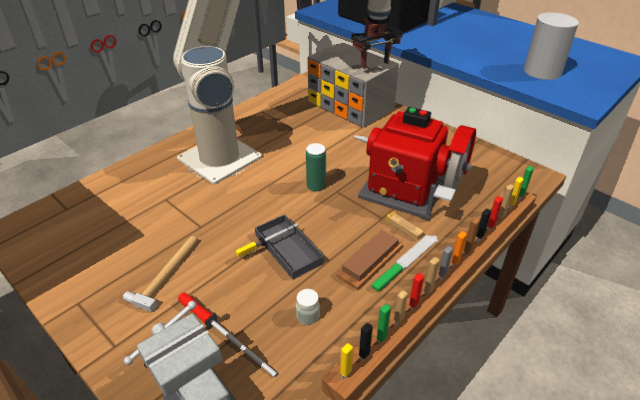

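View pics/top0.png

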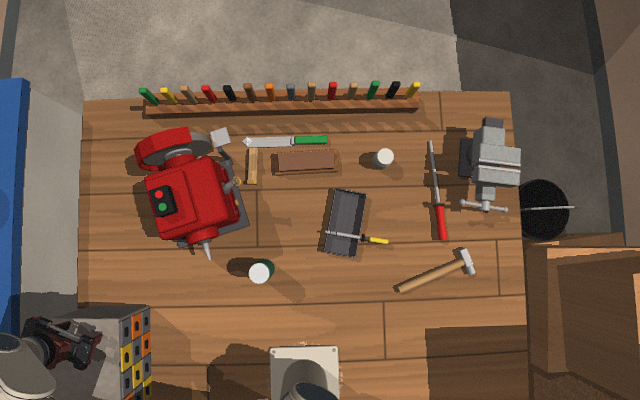

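Run:
```python
from h import *
s=cv2.imread("pics/scene0.png");t=cv2.imread("pics/top0.png")
np.set_printoptions(precision=1,suppress=True)
M=[619,167,200]
print(proj("scene",M),proj("top",M),proj("scene",[450,-191,34]),proj("top",[450,-191,34]))
def crop(im,c):
    x,y=c[0]-40,c[1]-30; return cv2.resize(im[y:y+60,x:x+80],(400,300),interpolation=cv2.INTER_CUBIC),(x,y)
L=[]
for c,im,P in(("scene",s,M),("top",t,M),("scene",s,[455,-170,34]),("top",t,[455,-170,34])):
    k=proj(c,P)[0].astype(int); a,o=crop(im,k); print(c,o); L.append(a)
cv2.imwrite("pics/c1.png",np.vstack([np.hstack(L[:2]),np.hstack(L[2:])]))
```

```text
[[392.3 162.8]] [[237.9 180.6]] [[263.2 240.6]] [[361.  237.9]]
scene (np.int64(352), np.int64(132))
top (np.int64(197), np.int64(150))
scene (np.int64(229), np.int64(207))
top (np.int64(314), np.int64(206))
```

View pics/c1.png

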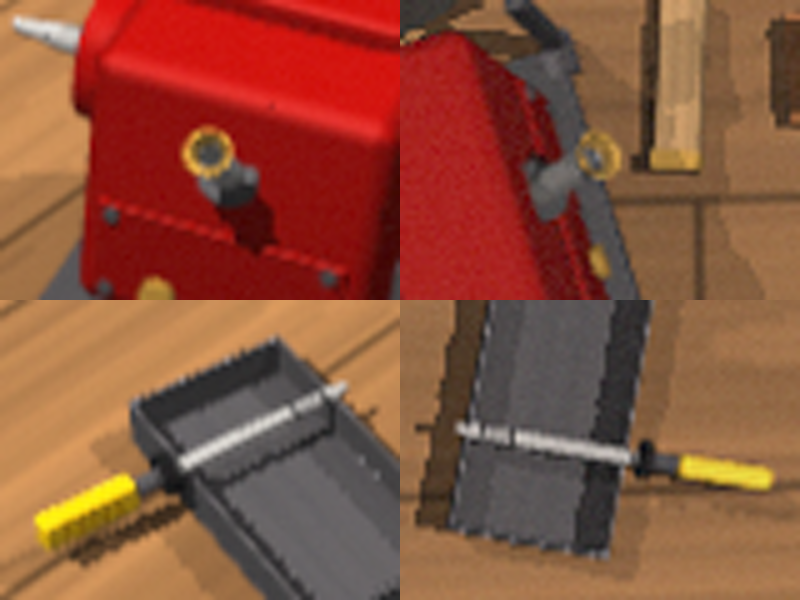

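Run:
```python
from h import *
np.set_printoptions(precision=2,suppress=True)
I={c:cv2.imread(f"pics/{c}0.png") for c in("scene","top")}
def cen(c,box,f):
    x,y,w,h=box; a=I[c][y:y+h,x:x+w].astype(int); m=f(a[...,2],a[...,1],a[...,0]); v,u=np.nonzero(m); return (u.mean()+x,v.mean()+y),len(u),(u.min()+x,u.max()+x,v.min()+y,v.max()+y)
yel=lambda r,g,b:(r>150)&(g>130)&(b<90)
br=lambda r,g,b:(r>120)&(g>0.55*r)&(b<0.6*r)
hs=cen("scene",(229,230,40,30),yel);ht=cen("top",(365,225,30,30),yel)
ms=cen("scene",(384,154,20,20),br);mt=cen("top",(229,172,16,16),br)
print(hs,ht,ms,mt)
print("handle",tri([("scene",hs[0]),("top",ht[0])]))
print("mouth centroid",tri([("scene",ms[0]),("top",mt[0])]))
print("mouth eye",tri([("scene",(393.4,162.2)),("top",(236.4,180.8))]))
print("tip",tri([("scene",(297.6,223.6)),("top",(325.2,231))]))
print("collar",tri([("scene",(229+175/5-.4,207+172/5-.4)),("top",(314+243/5-.4,206+158/5-.4))]))
print(R.from_rotvec(get_obs()["orientation"]).as_matrix())
# mouth outer ring prediction
for a in(-73,):
  z=np.array([np.cos(np.radians(a)),np.sin(np.radians(a)),1])/2**.5
  M=np.array([619,167,200.])
  print(proj("scene",[M,M-z*60]),proj("top",[M,M-z*60]))
```

```text
((np.float64(240.50229357798165), np.float64(243.31880733944953)), 436, (np.int64(229), np.int64(263), np.int64(230), np.int64(259))) ((np.float64(378.67816091954023), np.float64(239.97701149425288)), 87, (np.int64(370), np.int64(388), np.int64(237), np.int64(243))) ((np.float64(393.2291666666667), np.float64(162.75)), 48, (np.int64(389), np.int64(402), np.int64(158), np.int64(167))) ((np.float64(239.3525179856115), np.float64(178.66187050359713)), 139, (np.int64(233), np.int64(244), np.int64(172), np.int64(187)))
handle (array([ 436.54, -249.37,   56.54]), [np.float64(8.24688872720086), np.float64(8.246888727200831)])
mouth centroid (array([624.18, 162.7 , 204.79]), [np.float64(0.7599520549251427), np.float64(0.7599520549250793)])
mouth eye (array([619.06, 171.69, 199.41]), [np.float64(0.43519700024215935), np.float64(0.43519700024221303)])
tip (array([475.07, -77.51,  38.35]), [np.float64(0.20871096396475977), np.float64(0.20871096396484728)])
collar (array([ 453.05, -193.67,   36.69]), [np.float64(1.3306643560084566), np.float64(1.3306643560085254)])
[[-0.94  0.35 -0.  ]
 [ 0.35  0.94 -0.  ]
 [-0.   -0.   -1.  ]]
[[392.26 162.77]
 [395.9  166.68]] [[237.94 180.63]
 [226.7  187.46]]
```

```bash
cat >> h.py <<'E'
D=np.degrees
U=lambda yaw,pitch:np.array([np.cos(np.radians(yaw))*np.cos(np.radians(pitch)),np.sin(np.radians(yaw))*np.cos(np.radians(pitch)),-np.sin(np.radians(pitch))])
def Rt(yaw,pitch,tilt=20):  # stick axis yaw, pitch down; tool tilted by +tilt about y rel. to stick
    x=U(yaw,pitch); y=np.cross([0,0,-1],x); y/=np.linalg.norm(y); z=np.cross(x,y)
    return R.from_matrix(np.c_[x,y,z])*R.from_euler("y",tilt,degrees=True)
def plan(pos,rot):
    o=get_obs(); r0=R.from_rotvec(o["orientation"]); s=r0.inv().apply(np.array(pos)-o["ee_pos"])/200; w=D((r0.inv()*rot).as_rotvec())/30
    ks=min(1,1/np.abs(s).max()) ; kw=min(1,1/np.abs(w).max())
    print("t",round(o["t"],2),"ee",o["ee_pos"].round(1),"shift",s.round(3),"turn",w.round(3),"| clipped",(s*ks).round(3),(w*kw).round(3),"w",round(o["width"],1),"F",np.round(o["ft_force"],1),"g",round(o["grasp_force"],1))
E
python3 - <<'E'
from h import *
plan([420,100,245],Rt(78,0,0)); plan([440,-245,120],Rt(78,0,20))
E
```

```text
t 1.4 ee [220.  585.  239.7] shift [-1.79  -1.918 -0.027] turn [-0.     0.     2.713] | clipped [-0.933 -1.    -0.014] [-0.  0.  1.] w 87.8 F [0.4 0.5 0.5] g 0.0
t 1.4 ee [220.  585.  239.7] shift [-2.49  -3.497  0.598] turn [-0.473  0.55   2.683] | clipped [-0.712 -1.     0.171] [-0.176  0.205  1.   ] w 87.8 F [0.4 0.5 0.5] g 0.0
```

```bash
python3 -m jog '-0.7 -1 -0.2 0 0 1 -1;-0.7 -1 -0.2 0 0 1 -1;-0.7 -1 -0.2 0 0 1 -1;-0.7 -1 -0.2 0 0 1 -1;-0.7 -1 -0.2 0 0 1 -1;-0.7 -1 -0.2 0 0 1 -1'; python3 -c "
from h import *
plan([430,50,270],Rt(78,0,0))"
```

```text
t: 2.0
ee_pos: [281.1, 344.5, 280.5]
orientation: [1.348, 2.837, -0.0]
ft_force: [0.5, 0.3, -0.2]
width: 87.9
grasp_force: 0.0
t 2.0 ee [281.1 344.5 280.5] shift [-1.612 -0.353  0.054] turn [1.000e-03 1.000e-03 1.706e+00] | clipped [-1.    -0.219  0.033] [0.001 0.001 1.   ] w 87.9 F [ 0.5  0.3 -0.2] g 0.0
```

```bash
python3 -m jog '-1 -0.2 0 0 0 0.85 -1;-1 -0.2 0 0 0 0.85 -1;-1 -0.2 0 0 0 0.85 -1;-1 -0.2 0 0 0 0.85 -1;-1 -0.2 0 0 0 0.85 -1;-1 -0.2 0 0 0 0.85 -1'; python3 -c "
from h import *
plan([438,-130,220],Rt(78,0,10))"
```

```text
t: 2.6
ee_pos: [377.4, 168.0, 279.8]
orientation: [-1.941, -2.47, -0.001]
ft_force: [-0.4, 0.5, 0.1]
width: 87.6
grasp_force: 0.0
t 2.6 ee [377.4 168.  279.8] shift [-1.52  -0.059  0.298] turn [-0.074  0.327  0.855] | clipped [-1.    -0.039  0.196] [-0.074  0.327  0.855] w 87.6 F [-0.4  0.5  0.1] g 0.0
```

```bash
python3 -m jog '-1 0 0 0 0 0.8 -1;-1 0 0 0 0 0.8 -1;-1 0 0 0 0 0.8 -1;-1 0 0 0 0 0.8 -1;-1 0 0 0 0 0.8 -1;-1 0 0 0 0 0.8 -1'; python3 -c "
from h import *
plan([440,-248,150],Rt(78,0,20))"
```

```text
t: 3.2
ee_pos: [424.9, -25.0, 279.5]
orientation: [-2.409, -2.016, -0.0]
ft_force: [-0.2, -0.0, 0.1]
width: 87.6
grasp_force: 0.0
t 3.2 ee [424.9 -25.  279.5] shift [-1.085  0.271  0.647] turn [-0.012  0.666  0.061] | clipped [-1.     0.25   0.596] [-0.012  0.666  0.061] w 87.6 F [-0.2 -0.   0.1] g 0.0
```

```bash
python3 -m jog '-1 0.25 0.4 0 0.65 0.06 -1;-1 0.25 0.4 0 0.65 0.06 -1;-1 0.25 0.4 0 0.65 0.06 -1;-1 0.25 0.4 0 0.65 0.06 -1;-1 0.25 0.6 0 0.65 0.06 -1;-1 0.25 0.6 0 0.65 0.06 -1;-1 0.25 0.6 0 0.65 0.06 -1'
python3 - <<'E'
from h import *
np.set_printoptions(precision=1,suppress=True)
I={c:get_image(c) for c in("scene","top")}
for c in I:
    cv2.imwrite(f"pics/{c}1.png",I[c][:,:,::-1])
    for t in("dipstick_tip","dipstick_grip","dipstick"): print(c,t,[(toW(c,r["xyz"]),round(r["confidence"],2)) for r in pinpoint(t,c)[:1]])
L=[]
for c in I:
    k=proj(c,[445,-235,60])[0].astype(int)-[40,40]; print(k); L.append(cv2.resize(I[c][k[1]:k[1]+80,k[0]:k[0]+80,::-1],(400,400),interpolation=cv2.INTER_CUBIC))
cv2.imwrite("pics/c2.png",np.hstack(L))
plan([440.2,-245,36.5],Rt(78,0,20))
E
```

```text
t: 3.9
ee_pos: [438.8, -229.3, 157.5]
orientation: [-2.247, -1.824, -0.38]
ft_force: [-0.1, -0.7, -0.6]
width: 87.7
grasp_force: 0.0
scene dipstick_tip [(array([475.5, -76. ,  33.2]), 0.55)]
scene dipstick_grip [(array([ 438.5, -249.5,   37.6]), 0.66)]
scene dipstick [(array([ 453.7, -192.6,   36. ]), 0.67)]
top dipstick_tip [(array([476.7, -74.5,  35.6]), 0.74)]
top dipstick_grip [(array([ 442.1, -243.9,   33.4]), 0.78)]
top dipstick [(array([ 453.5, -192.2,   32.6]), 0.72)]
[209 201]
[336 199]
t 4.3 ee [ 439.3 -230.7  160.7] shift [-0.3  0.   0.6] turn [-0.  0.  0.] | clipped [-0.3  0.   0.6] [-0.  0.  0.] w 87.8 F [-0.2 -0.3  0.2] g 0.0
```

View pics/c2.png

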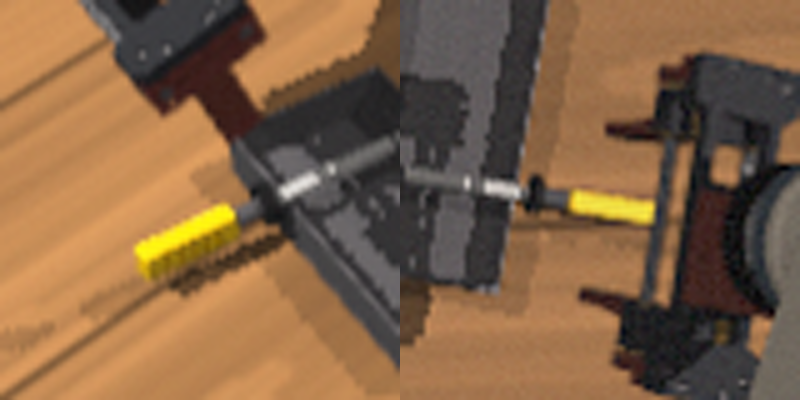

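```bash
python3 -m jog '-0.3 0 0.25 0 0 0 -1;-0.3 0 0.45 0 0 0 -1;-0.3 0 0.61 0 0 0 -1;-0.3 0 0.61 0 0 0 -1;-0.3 0 0.61 0 0 0 -1'; python3 -c "
from h import *
plan([440.2,-246,33],Rt(78,0,20))"
```

```text
t: 4.8
ee_pos: [434.6, -246.2, 24.3]
orientation: [-2.25, -1.825, -0.381]
ft_force: [0.5, -0.5, 0.1]
width: 88.0
grasp_force: 0.0
t 4.8 ee [ 434.6 -246.2   24.3] shift [ 0.021  0.027 -0.039] turn [-0.014  0.015  0.   ] | clipped [ 0.021  0.027 -0.039] [-0.014  0.015  0.   ] w 88.0 F [ 0.5 -0.5  0.1] g 0.0
```

```bash
python3 -m jog '0 0 0 0 0 0 -1;0 0 0 0 0 0 -1'; python3 -c "
from h import *
plan([440.2,-246,33],Rt(78,0,20))"
```

```text
t: 5.0
ee_pos: [435.3, -247.0, 25.8]
orientation: [-2.252, -1.827, -0.383]
ft_force: [0.5, -0.6, 0.1]
width: 87.9
grasp_force: 0.0
t 5.0 ee [ 435.3 -247.    25.8] shift [ 0.021  0.023 -0.031] turn [-0.008  0.018  0.002] | clipped [ 0.021  0.023 -0.031] [-0.008  0.018  0.002] w 87.9 F [ 0.5 -0.6  0.1] g 0.0
```

```bash
python3 -m jog '0.02 0.025 -0.03 0 0.01 0 -1;0.02 0.025 -0.03 0 0.01 0 -1;0.02 0.025 -0.03 0 0.01 0 -1'; python3 -c "
from h import *
plan([440.2,-246,33],Rt(78,0,20))"
```

```text
t: 5.3
ee_pos: [440.6, -246.3, 32.4]
orientation: [-2.249, -1.824, -0.388]
ft_force: [0.3, 0.1, -0.7]
width: 87.7
grasp_force: 0.0
t 5.3 ee [ 440.6 -246.3   32.4] shift [ 0.002 -0.002 -0.003] turn [-0.008  0.008  0.002] | clipped [ 0.002 -0.002 -0.003] [-0.008  0.008  0.002] w 87.7 F [ 0.3  0.1 -0.7] g 0.0
```

Close.

```bash
python3 -m jog '0 0 0 0 0 0 1;0 0 0 0 0 0 1;0 0 0 0 0 0 1;0 0 0 0 0 0 1;0 0 0 0 0 0 1;0 0 0 0 0 0 1;0 0 0 0 0 0 1;0 0 0 0 0 0 1'
```

```text
t: 6.1
ee_pos: [440.1, -246.0, 31.6]
orientation: [-2.248, -1.823, -0.387]
ft_force: [0.4, -0.0, 0.3]
width: 27.1
grasp_force: 0.0
```

```bash
python3 -m jog '0 0 0 0 0 0 1;0 0 0 0 0 0 1;0 0 0 0 0 0 1;0 0 0 0 0 0 1;0 0 0 0 0 0 1'; python3 -c "
from h import *
plan([440.2,-246,150],Rt(78,0,20))"
```

```text
t: 6.6
ee_pos: [440.1, -246.0, 31.6]
orientation: [-2.249, -1.823, -0.387]
ft_force: [-1.6, 0.1, -0.4]
width: 13.7
grasp_force: 30.0
t 6.6 ee [ 440.1 -246.    31.6] shift [ 0.2   -0.003 -0.557] turn [-0.011  0.007  0.   ] | clipped [ 0.2   -0.003 -0.557] [-0.011  0.007  0.   ] w 13.7 F [-1.6  0.1 -0.4] g 30.0
```

```bash
python3 -m jog '0.05 0 -0.14 0 0 0 1;0.24 0 -0.66 0 0 0 1;0.24 0 -0.66 0 0 0 1;0.24 0 -0.66 0 0 0 1;0.24 0 -0.66 0 0 0 1;0.24 0 -0.66 0 0 0 1'
python3 - <<'E'
from h import *
np.set_printoptions(precision=1,suppress=True)
I={c:get_image(c) for c in("scene","top")}
o=get_obs();r=R.from_rotvec(o["orientation"]);print(o["ee_pos"],o["width"])
P=o["ee_pos"]+r.apply([0,0,-2])
ax=(r*R.from_euler("y",-20,degrees=True)).as_matrix()[:,0]; print("exp axis",ax,"tip",P+173*ax,"collar",P+55*ax)
for c in I:
    for t in("dipstick_tip","dipstick_grip","dipstick"): print(c,t,[(toW(c,q["xyz"]),round(q["confidence"],2)) for q in pinpoint(t,c)[:1]])
L=[]
for c in I:
    k=proj(c,P+80*ax)[0].astype(int)-[40,40]; print(k,proj(c,[P+173*ax,P+55*ax])); L.append(cv2.resize(I[c][k[1]:k[1]+80,k[0]:k[0]+80,::-1],(400,400),interpolation=cv2.INTER_CUBIC))
cv2.imwrite("pics/c3.png",np.hstack(L))
z=-U(107.4,45); print("standoff",np.array([619,169,200])+z*(55+118+50))
E
```

```text
t: 7.2
ee_pos: [440.3, -245.2, 171.1]
orientation: [-2.248, -1.822, -0.387]
ft_force: [-0.0, 0.0, -1.0]
width: 13.7
grasp_force: 30.0
[ 439.9 -244.9  170.3] 14.11787265508673
exp axis [ 0.2  1.  -0. ] tip [475.4 -76.3 171.8] collar [ 451.1 -191.7  172. ]
scene dipstick_tip [(array([478.1, -76.5, 171.3]), 0.62)]
scene dipstick_grip [(array([781.8,  15. ,  -3.5]), 0.19)]
scene dipstick [(array([ 450.5, -192.1,  170.7]), 0.52)]
top dipstick_tip [(array([476.1, -75. , 170.5]), 0.61)]
top dipstick_grip [(array([ 441.5, -239.5,  171.9]), 0.73)]
top dipstick [(array([ 451.8, -186.2,  171.9]), 0.82)]
[227 160] [[296.5 188.2]
 [259.2 204.3]]
[319 196] [[327.2 230.6]
 [368.4 238. ]]
standoff [666.2  18.5 357.7]
```

View pics/c3.png

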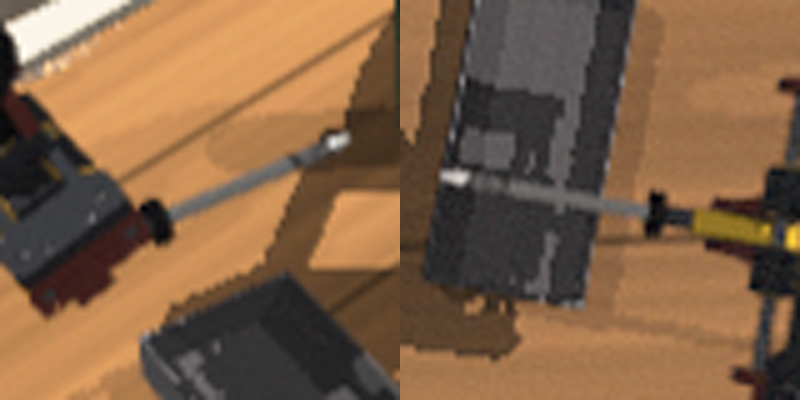

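```bash
cat >> h.py <<'E'
M=np.array([619,169,200.]);YAW=107.4
def ins(gap,m=None,yaw=None):   # TCP for collar 'gap' mm above the mouth
    y=YAW if yaw is None else yaw; r=Rt(y,45); return (M if m is None else m)-U(y,45)*(55+gap)+r.apply([0,0,2]),r
E
python3 -c "
from h import *
plan(*ins(170))"
```

```text
t 7.6 ee [ 440.6 -245.5  171.3] shift [ 1.742  0.831 -0.366] turn [-0.058 -1.464 -0.999] | clipped [ 1.     0.477 -0.21 ] [-0.039 -1.    -0.683] w 13.8 F [ 0.2 -0.2 -0.5] g 30.0
```

```bash
python3 -m jog '0.9 0.42 -0.2 -0.03 -0.73 -0.5 1;0.9 0.42 -0.2 -0.03 -0.73 -0.5 1;0.9 0.42 -0.2 -0.03 -0.73 -0.5 1;0.9 0.42 -0.2 -0.03 -0.73 -0.5 1;0.9 0.42 -0.2 -0.03 -0.73 -0.5 1;0.9 0.42 -0.2 -0.03 -0.73 -0.5 1;0.9 0.42 -0.2 -0.03 -0.73 -0.5 1'; python3 -c "
from h import *
plan(*ins(170))"
```

```text
t: 8.3
ee_pos: [554.3, -111.2, 268.9]
orientation: [2.126, 2.225, 0.005]
ft_force: [-0.7, -0.3, -1.7]
width: 13.7
grasp_force: 30.0
t 8.3 ee [ 554.3 -111.2  268.9] shift [ 0.592  0.612 -0.44 ] turn [-0.031 -0.734 -0.501] | clipped [ 0.592  0.612 -0.44 ] [-0.031 -0.734 -0.501] w 13.7 F [-0.7 -0.3 -1.7] g 30.0
```

```bash
python3 -m jog '0.59 0.61 -0.44 -0.03 -0.73 -0.5 1;0.59 0.61 -0.44 -0.03 -0.73 -0.5 1;0.59 0.61 -0.44 -0.03 -0.73 -0.5 1;0.59 0.61 -0.44 -0.03 -0.73 -0.5 1;0.59 0.61 -0.44 -0.03 -0.73 -0.5 1;0.59 0.61 -0.44 -0.03 -0.73 -0.5 1;0.59 0.61 -0.44 -0.03 -0.73 -0.5 1'
python3 - <<'E'
from h import *
np.set_printoptions(precision=1,suppress=True)
I={c:get_image(c) for c in("scene","top")}
o=get_obs();r=R.from_rotvec(o["orientation"]);print(o["qpos"])
P=o["ee_pos"]+r.apply([0,0,-2])
ax=(r*R.from_euler("y",-20,degrees=True)).as_matrix()[:,0]; print("exp axis",ax,"tip",P+173*ax,"collar",P+55*ax,"at mouth",P+(173+52)*ax)
for c in I:
    for t in("dipstick_tip","dipstick","dip_tube"): print(c,t,[(toW(c,q["xyz"]),round(q["confidence"],2)) for q in pinpoint(t,c)[:1]])
L=[]
for c in I:
    k=proj(c,M)[0].astype(int)-[40,40]; print(k,proj(c,[P+173*ax,P+55*ax])); L.append(cv2.resize(I[c][k[1]:k[1]+80,k[0]:k[0]+80,::-1],(400,400),interpolation=cv2.INTER_CUBIC))
cv2.imwrite("pics/c4.png",np.hstack(L))
plan(*ins(170))
E
```

```text
t: 9.0
ee_pos: [666.0, 14.2, 356.9]
orientation: [1.642, 2.23, -0.364]
ft_force: [0.2, -0.5, -0.5]
width: 14.0
grasp_force: 30.0
[ 0.2  0.4  1.5 -0.5  1.3  0. ]
exp axis [-0.2  0.7 -0.7] tip [629.7 132.2 237.2] collar [654.5  52.4 320.6] at mouth [618.8 167.3 200.5]
scene dipstick_tip [(array([629.3, 133.4, 236.8]), 0.48)]
scene dipstick [(array([363.5, 116.9,   2. ]), 0.63)]
scene dip_tube [(array([616.8, 170.1, 198.7]), 0.52)]
top dipstick_tip []
top dipstick []
top dip_tube []
[352 122] [[388.9 158.9]
 [380.4 149.7]]
[197 140] [[248.3 174.2]
 [275.4 157.7]]
t 9.4 ee [667.3  16.2 358.8] shift [ 0. -0.  0.] turn [ 0. -0. -0.] | clipped [ 0. -0.  0.] [ 0. -0. -0.] w 13.9 F [-0.4 -0.3 -0. ] g 30.0
```

View pics/c4.png

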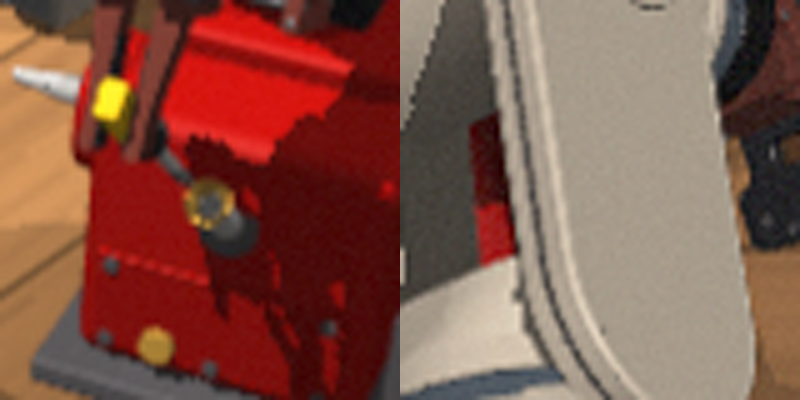

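```bash
sed -i 's/^M=.*;YAW/M=np.array([618.6,169.7,199.6]);YAW/' h.py; python3 -m jog '0.1 0 0.035 0 0 0 1;0.2 0 0.07 0 0 0 1;0.28 0 0.1 0 0 0 1;0.31 0 0.115 0 0 0 1;0.31 0 0.115 0 0 0 1'; python3 -c "
from h import *
plan(*ins(103));plan(*ins(50))"
```

```text
t: 9.9
ee_pos: [653.3, 61.6, 311.0]
orientation: [1.637, 2.231, -0.361]
ft_force: [-0.1, 0.3, -1.4]
width: 13.9
grasp_force: 30.0
t 9.9 ee [653.3  61.6 311. ] shift [ 0.008 -0.004  0.004] turn [ 0.003 -0.001  0.002] | clipped [ 0.008 -0.004  0.004] [ 0.003 -0.001  0.002] w 13.9 F [-0.1  0.3 -1.4] g 30.0
t 9.9 ee [653.3  61.6 311. ] shift [ 0.257 -0.004  0.095] turn [ 0.003 -0.001  0.002] | clipped [ 0.257 -0.004  0.095] [ 0.003 -0.001  0.002] w 13.9 F [-0.1  0.3 -1.4] g 30.0
```

No side force with the tip about 15 mm in the mouth. Continue in steps.

```bash
python3 -m jog '0.06 0 0.022 0 0 0 1;0.12 0 0.044 0 0 0 1;0.14 -0.002 0.052 0 0 0 1;0.14 -0.002 0.052 0 0 0 1'; python3 -c "
from h import *
plan(*ins(50));plan(*ins(5))"
```

```text
t: 10.3
ee_pos: [646.6, 81.5, 289.7]
orientation: [1.637, 2.231, -0.361]
ft_force: [-0.0, -0.3, 0.0]
width: 14.3
grasp_force: 30.0
t 10.3 ee [646.6  81.5 289.7] shift [ 0.117 -0.002  0.043] turn [ 0.003 -0.001  0.001] | clipped [ 0.117 -0.002  0.043] [ 0.003 -0.001  0.001] w 14.3 F [-0.  -0.3  0. ] g 30.0
t 10.3 ee [646.6  81.5 289.7] shift [ 0.328 -0.002  0.12 ] turn [ 0.003 -0.001  0.001] | clipped [ 0.328 -0.002  0.12 ] [ 0.003 -0.001  0.001] w 14.3 F [-0.  -0.3  0. ] g 30.0
```

```bash
python3 -m jog '0.06 0 0.022 0 0 0 1;0.12 0 0.044 0 0 0 1;0.18 -0.002 0.066 0 0 0 1;0.18 -0.002 0.066 0 0 0 1'; python3 -c "
from h import *
plan(*ins(5))"
```

```text
t: 10.7
ee_pos: [637.6, 107.8, 261.4]
orientation: [1.637, 2.232, -0.362]
ft_force: [1.5, 0.3, -2.3]
width: 13.8
grasp_force: 30.0
t 10.7 ee [637.6 107.8 261.4] shift [0.142 0.002 0.051] turn [ 0.001 -0.002  0.003] | clipped [0.142 0.002 0.051] [ 0.001 -0.002  0.003] w 13.8 F [ 1.5  0.3 -2.3] g 30.0
```

```bash
python3 -m jog '0.04 0 0.015 0 0 0 1;0.08 0 0.029 0 0 0 1;0.11 0 0.04 0 0 0 1;0.11 0 0.04 0 0 0 1;0.11 0 0.04 0 0 0 1'
python3 - <<'E'
from h import *
plan(*ins(0))
a=get_image("scene"); k=[352,122]
cv2.imwrite("pics/c5.png",cv2.resize(a[k[1]:k[1]+60,k[0]:k[0]+60,::-1],(480,480),interpolation=cv2.INTER_CUBIC))
E
```

```text
t: 11.2
ee_pos: [633.7, 122.6, 246.8]
orientation: [1.638, 2.23, -0.36]
ft_force: [0.2, 0.2, -1.2]
width: 13.9
grasp_force: 30.0
t 11.2 ee [633.7 122.6 246.8] shift [ 0.065 -0.002  0.025] turn [ 0.005 -0.001 -0.001] | clipped [ 0.065 -0.002  0.025] [ 0.005 -0.001 -0.001] w 13.9 F [ 0.2  0.2 -1.2] g 30.0
```

View pics/c5.png

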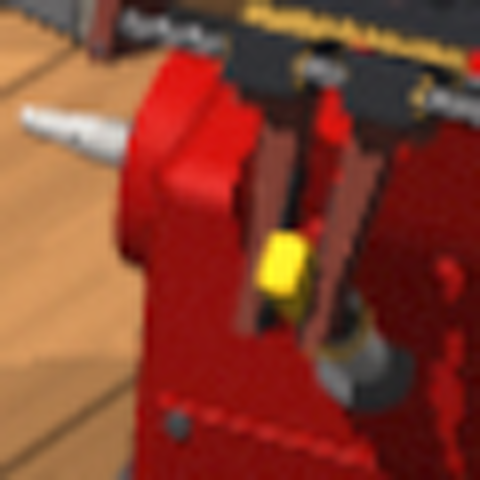

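```bash
python3 -m jog '0.01 0 0.004 0 0 0 1;0.02 0 0.008 0 0 0 1;0.03 0 0.011 0 0 0 1;0.04 0 0.015 0 0 0 1;0.045 0 0.017 0 0 0 1;0.045 0 0.017 0 0 0 1'; python3 -c "
from h import *
plan(*ins(0))"
```

```text
t: 11.85
ee_pos: [631.6, 129.1, 239.8]
orientation: [1.638, 2.23, -0.36]
ft_force: [1.0, -0.2, -0.2]
width: 13.9
grasp_force: 30.0
t 11.85 ee [631.6 129.1 239.8] shift [ 0.02  -0.001  0.008] turn [ 0.004 -0.001 -0.001] | clipped [ 0.02  -0.001  0.008] [ 0.004 -0.001 -0.001] w 13.9 F [ 1.  -0.2 -0.2] g 30.0
```

```bash
python3 -m jog '0.009 0 0.003 0 0 0 1;0.009 0 0.003 0 0 0 1'; python3 -m jog '0.009 0 0.003 0 0 0 1;0.009 0 0.003 0 0 0 1'
```

```text
t: 12.05
ee_pos: [631.2, 130.4, 238.5]
orientation: [1.638, 2.23, -0.36]
ft_force: [-0.9, 0.1, 0.2]
width: 14.0
grasp_force: 30.0
t: 12.25
ee_pos: [630.9, 131.7, 237.3]
orientation: [1.638, 2.23, -0.36]
ft_force: [0.1, 0.4, -0.7]
width: 13.7
grasp_force: 30.0
```

```bash
python3 -m jog '0.005 0 0.002 0 0 0 1;0.005 0 0.002 0 0 0 1'; python3 -c "
from h import *
plan(*ins(0))"
```

```text
t: 12.45
ee_pos: [630.9, 131.8, 237.2]
orientation: [1.638, 2.229, -0.36]
ft_force: [-0.0, -3.1, 3.7]
width: 13.7
grasp_force: 30.0
t 12.45 ee [630.9 131.8 237.2] shift [ 0.002 -0.002  0.002] turn [ 0.005  0.001 -0.002] | clipped [ 0.002 -0.002  0.002] [ 0.005  0.001 -0.002] w 13.7 F [-0.  -3.1  3.7] g 30.0
```

```bash
python3 -m jog '0.005 0 0.002 0 0 0 1;0.005 0 0.002 0 0 0 1;0.005 0 0.002 0 0 0 1'; python3 -m jog '0 0 0 0 0 0 1;0 0 0 0 0 0 1;0 0 0 0 0 0 1;0 0 0 0 0 0 1;0 0 0 0 0 0 1;0 0 0 0 0 0 1'; python3 -c "
from h import *
plan(*ins(0))"
```

```text
t: 12.75
ee_pos: [631.0, 131.8, 237.2]
orientation: [1.637, 2.227, -0.361]
ft_force: [0.2, -6.3, 8.8]
width: 14.1
grasp_force: 30.0
t: 13.35
ee_pos: [631.0, 131.9, 237.2]
orientation: [1.637, 2.227, -0.361]
ft_force: [0.2, -6.4, 6.9]
width: 13.5
grasp_force: 30.0
t 13.35 ee [631.  131.9 237.2] shift [ 0.001 -0.003  0.002] turn [ 0.005  0.003 -0.003] | clipped [ 0.001 -0.003  0.002] [ 0.005  0.003 -0.003] w 13.5 F [ 0.2 -6.4  6.9] g 30.0
```

```bash
python3 -m jog '-0.05 0 -0.018 0 0 0 1;-0.2 0 -0.073 0 0 0 1;-0.35 0 -0.127 0 0 0 1;-0.5 0 -0.182 0 0 0 1;-0.65 0 -0.237 0 0 0 1;-0.8 0 -0.29 0 0 0 1;-0.8 0 -0.29 0 0 0 1;-0.8 0 -0.29 0 0 0 1'; python3 -c "
from h import *
t=np.array([501,-141.5,0]); 
print('target',t)
for yaw in(78,90):
  u=U(yaw,0); r=Rt(yaw,0); P=t+[0,0,130]-173*u+r.apply([0,0,2]); print(P); plan(P,r)"
```

```text
t: 14.15
ee_pos: [666.1, 17.8, 355.7]
orientation: [1.64, 2.229, -0.358]
ft_force: [-0.1, -0.7, -1.2]
width: 13.8
grasp_force: 30.0
target [ 501.  -141.5    0. ]
[ 465.17349746 -310.05044256  128.12061476]
t 14.15 ee [666.1  17.8 355.7] shift [-0.67  -1.451  1.561] turn [0.049 1.462 1.002] | clipped [-0.429 -0.93   1.   ] [0.033 1.    0.686] w 13.8 F [-0.1 -0.7 -1.2] g 30.0
[ 501.         -313.81595971  128.12061476]
t 14.15 ee [666.1  17.8 355.7] shift [-0.734 -1.286  1.591] turn [0.031 1.484 0.593] | clipped [-0.462 -0.808  1.   ] [0.021 1.    0.399] w 13.8 F [-0.1 -0.7 -1.2] g 30.0
```

```bash
python3 -m jog '-0.38 -0.83 0.6 0.03 0.8 0.55 1;-0.38 -0.83 0.6 0.03 0.8 0.55 1;-0.38 -0.83 0.6 0.03 0.8 0.55 1;-0.38 -0.83 0.6 0.03 0.8 0.55 1;-0.38 -0.83 0.6 0.03 0.8 0.55 1;-0.38 -0.83 0.6 0.03 0.8 0.55 1;-0.38 -0.83 0.6 0.03 0.8 0.55 1'; python3 -c "
from h import *
plan([465.2,-310,128],Rt(78,0))"
```

```text
t: 14.85
ee_pos: [543.8, -145.0, 278.0]
orientation: [2.171, 2.217, 0.048]
ft_force: [-0.0, 1.3, -0.9]
width: 13.8
grasp_force: 30.0
t 14.85 ee [ 543.8 -145.   278. ] shift [-0.812 -0.447  0.733] turn [0.017 0.663 0.453] | clipped [-0.812 -0.447  0.733] [0.017 0.663 0.453] w 13.8 F [-0.   1.3 -0.9] g 30.0
```

```bash
python3 -m jog '-0.81 -0.45 0.73 0.02 0.66 0.45 1;-0.81 -0.45 0.73 0.02 0.66 0.45 1;-0.81 -0.45 0.73 0.02 0.66 0.45 1;-0.81 -0.45 0.73 0.02 0.66 0.45 1;-0.81 -0.45 0.73 0.02 0.66 0.45 1;-0.81 -0.45 0.73 0.02 0.66 0.45 1;-0.81 -0.45 0.73 0.02 0.66 0.45 1;-0.81 -0.45 0.73 0.02 0.66 0.45 1'; python3 -m jog '0 0 0 0 0 0 1;0 0 0 0 0 0 1;0 0 0 0 0 0 1'
python3 - <<'E'
from h import *
np.set_printoptions(precision=1,suppress=True)
plan([465.2,-310,128],Rt(78,0))
I={c:get_image(c) for c in("scene","top")}
for c in I:
    for t in("dipstick_tip","dipstick","drip_tray"): print(c,t,[(toW(c,q["xyz"]),round(q["confidence"],2)) for q in pinpoint(t,c)[:1]])
L=[]
for c in I:
    k=proj(c,[490,-180,100])[0].astype(int)-[50,50]; L.append(cv2.resize(I[c][k[1]:k[1]+100,k[0]:k[0]+100,::-1],(400,400),interpolation=cv2.INTER_CUBIC))
cv2.imwrite("pics/c6.png",np.hstack(L))
E
```

```text
t: 15.65
ee_pos: [466.5, -309.3, 130.4]
orientation: [-2.248, -1.829, -0.394]
ft_force: [-0.0, -0.0, -0.2]
width: 13.5
grasp_force: 30.0
t: 15.95
ee_pos: [465.5, -310.1, 130.2]
orientation: [-2.25, -1.828, -0.394]
ft_force: [0.1, 0.2, -1.3]
width: 13.8
grasp_force: 30.0
t 15.95 ee [ 465.5 -310.1  130.2] shift [-0. -0.  0.] turn [0. 0. 0.] | clipped [-0. -0.  0.] [0. 0. 0.] w 13.8 F [ 0.1  0.2 -1.3] g 30.0
scene dipstick_tip [(array([ 498.7, -137.6,  134.3]), 0.71)]
scene dipstick [(array([ 474.1, -263.2,  132.8]), 0.73)]
scene drip_tray [(array([ 706.1, -273.5,    3.7]), 0.72)]
top dipstick_tip [(array([ 506.8, -142.8,  134.3]), 0.57)]
top dipstick [(array([ 475.2, -254.7,  130.9]), 0.59)]
top drip_tray [(array([ 500.8, -143.7,    2.6]), 0.82)]
```

View pics/c6.png

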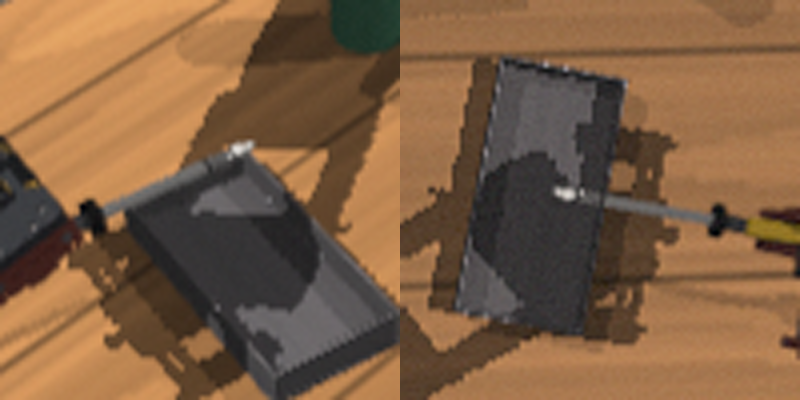

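```bash
python3 -m jog '0 0 0 0 0 0 1;0 0 0 0 0 0 1;0 0 0 0 0 0 1' && python3 -c "
from h import *
print(close_job())"
```

```text
t: 16.65
ee_pos: [464.8, -310.5, 129.4]
orientation: [-2.25, -1.825, -0.394]
ft_force: [-0.3, 0.0, -1.0]
width: 13.5
grasp_force: 30.0
the job is handed in; nothing more can be done
None
```

I slid the dipstick home until its collar stopped on the mouth (about 10 N), held it there, drew it right out and handed the job in at 16.65 s, gripped level and still with its tip about 100 mm above the tray's rim; no verdict was returned.

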